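# Slide the cartridge rack past the spring gate

### The job

Push the rack of ink cartridges along its chute, through the sprung gate and fully past it into the closed-off end. Press the gate's long treadle down with one fingertip and keep it down while the other finger pushes the rack from behind, so that the gate never touches the rack; then let the gate come up shut behind it and move clear. Do not lift or tip the rack, and leave the other things on the desk where they are.

Things in the scene. Friction and masses are not known exactly. Their poses are not given: they have to be found in the camera images.
- chute: Fixed open-topped chute. Origin: on the desk under its centreline, at the gate; rack travels to its +y. Deck 40 mm above the desk, y = -185 (open) to 155 mm (end stop), 12 mm slot at y = 0. Side walls 14 mm above deck, 58 mm apart, 8 mm thick. Treadle along the -x side outside the wall; gate hinge at x = 50 mm, 30 mm above the desk. Base plate 4 mm high, x = -112 to 88 mm.
- rack: Loose grey rack of five black ink cartridges, about 180 g, on the deck before the gate. 54 mm wide (x), 80 mm long (y), flat end walls 52 mm wide, 32 mm high; cartridges to 40 mm. Origin: centre of its underside; +y along the travel, so the end to push is at y = -40 mm. Past the gate when its origin is 44 mm or more beyond chute y = 0.
- gate (a joint): Gate angle, rad: 0 = shut (sprung up), 0.33 = treadle fully down on its stop. A 6 mm thick steel blade across the chute at chute y = 0, hinged beyond the +x wall, with the treadle on its other end. Shut, it rises to 16 mm above the deck; above 0.21 it is wholly below the deck. Press the treadle down to open; holding takes about 4 N; let go, it springs shut.
- treadle (a point): Middle of the treadle's top face: flat steel plate, 36 mm wide, 6 thick, from chute y = -180 to 50 mm, fixed to the gate. Shut: this point at chute x = -57 mm, 88 mm above the desk, plate tilted 19 deg, outer (-x) edge higher. Fully down: plate level, top 50 mm above the desk (10 above the deck), point at chute x = -70 mm. Gate is below the deck once this point is under 64 mm.
- gel: Whitish translucent pump bottle with a black pump of hand gel, 72 mm diameter, 177 mm high, beyond the chute on its hinge side. Origin: centre of its underside. Leave alone.
- soap: Amber pump bottle of soap, 64 mm diameter, 172 mm high, beyond the chute on its hinge side. Origin: centre of its underside. Leave alone.
- spray: Small aluminium spray can, 36 mm diameter, 132 mm high, standing past the chute's far end. Origin: centre of its underside. Leave alone.
- marker_a: Marker pen, 16 mm thick, 130 mm long (its y), lying on the treadle side of the chute. Origin: centre of its underside. Leave alone.
- marker_b: Marker pen, 16 mm thick, 130 mm long (its y), lying on the hinge side of the chute. Origin: centre of its underside. Leave alone.
- mouse: Black computer mouse, 58 by 100 by 32 mm, before the chute's open end. Origin: centre of its underside. Leave alone.
- stapler: Stapler, 36 by 130 by 45 mm, on the hinge side of the chute. Origin: centre of its underside. Leave alone.
Not all that is in view belongs to the job. Leave any purple or red look-alike of the rack alone.

How it is judged:
On the way, in this order (a step that is already met when the one before it is completed fails the run):
1. the gate is held open by a fingertip on the treadle while the rack is still before it (value of joint gate above 0.21 rad and contact force between the fingers and gate above 0.3 N and y of rack in the frame of chute below -0.043 m), for 0.1 s.
2. the rack stands across the gate while a finger still holds the gate open (value of joint gate above 0.21 rad and contact force between the fingers and gate above 0.3 N and y of rack in the frame of chute between -0.02 and 0.03 m), for 0.1 s.
3. the rack is fully past the gate (y of rack in the frame of chute above 0.044 m), for 0.1 s.
At the end, for the whole second after the job is handed in: The rack stands flat on the deck between the gate and the end stop, its origin at least 44 mm beyond the gate (so its trailing end is past it), level and at rest, and the gate is back up, within 0.04 rad of shut (y of rack in the frame of chute between 0.044 and 0.125 m and x of rack in the frame of chute between -0.01 and 0.01 m and z of rack in the frame of chute between 0.035 and 0.045 m and angle between rack's own z axis and vertical below 0.06 rad and linear speed of rack below 0.02 m/s and value of joint gate below 0.04 rad); the robot touches nothing.
It fails at once if the gate touched the rack (over 0.5 N) (contact force between gate and rack above 0.5 N).
It fails at once if the rack was lifted more than 10 mm off the deck (z of rack in the frame of chute above 0.05 m).
It fails at once if the rack was tipped more than 0.25 rad (angle between rack's own z axis and vertical above 0.25 rad).
It fails at once if another thing on the desk was moved more than 25 mm (distance of any of gel, soap, spray, marker_a, marker_b, mouse, stapler from where it was at the start of the episode above 0.025 m).
It also fails if it takes over 38 s, if anything falls off the work surface, if the arm or the gripper's body presses on something with over 40 N, if the wrist force passes 120 N, or if a joint passes its speed limit or range.

### The arm

A 6-joint arm with a two-finger parallel gripper is mounted at the origin on the work surface. World frame = base frame: x ahead of the robot, y to its left, z up, the work surface at z = 0. Lengths are in m, angles in rad, forces in N, time in s.
With the tool pointing down it reaches from about 0.275 to 0.725 m from the base axis. Payload 5.6 kg.
Tool frame: the origin (TCP) lies midway between the tips of the shut fingers; the grasp point (between the pads) lies 19 mm behind it (r.grasp_offset is the distance from the TCP to the grasp point, in m); z points along the fingers, y is the line along which they close (so a half turn about z gives the same grasp; the last joint's range is limited). The gripper opens to 85 mm and grips with 20 to 120 N. Pads are 22 mm wide; open, the fingers measure 114 mm over their backs; the gripper's body (76 mm by 85 mm) begins 54 mm behind the grasp point. The pads swing forward as they close: fully open they stand 13 mm farther back than shut.
Start: joints at [-1.054, 0.255, 0.108, 0, -1.424, -0.285], TCP at [0.126, -0.535, 0.231] pointing down, gripper open.
Joint ranges: [-2.95, 2.95], [-1.21, 1.97], [-1.09, 1.5], [-2.87, 1.71], [-2.94, -0.07], [-3.05, 3.05]. Speed limits (rad/s): [2.57, 2.57, 3.14, 3.14, 3.14, 3.14].

### API

Orientations are given as a unit quaternion [x, y, z, w].
In Python, from cell import r gives the robot as it stands. The module is installed in compiled form; this text tells all that it offers.
- The arm moves only by the shell command python3 -m crank 'ROWS' [OPENING] [FORCE]. ROWS is text: rows parted by semicolons, each of 6 numbers parted by spaces: the shift along the tool's x, y, z in m, then the turn, a rotation vector about the tool's x, y, z in degrees. In form: x y z ax ay az; .... A call has 1 to 12 rows; each row is the pose to reach, as a shift and turn from the pose commanded when the call began, along the tool's axes at that moment; what a row does not reach only later rows make up. A row lasts 1/10 s, in which the tool goes at most 50 mm and 8.59 degrees, less where a joint would pass 70% of its speed; a pose out of reach is approached as far as the arm can. A call with a gripper value outside its range is refused whole. OPENING is the gripper's target within -1 to 1 (fully open at 1, half-way at 0, shut at -1), set as the call begins (- or left out, the last holds). The fingers move at their own pace and stop on an object; FORCE is the grip in N (left out, the last holds). Time passes only in rows, so rows that repeat a pose let the fingers close. It gives the time, the measured TCP pose, the force, the opening and the grip force at its end, in the units of the state.
- r.read_state(): the state, without advancing time (a new reading comes with each control period).
- r.grab_frame(name): name is "side" or "top" or "wrist"; returns a dict with "color" (420x560x3 uint8, red, green, blue), "range_z" (420x560 float32, m along the optical axis (not along the pixel's ray), 0 where there is no reading), "mtx" (3x3 intrinsics, pixels), "dist_coeffs" ([k1, k2, p1, p2, k3] as OpenCV has them; the pictures are not rectified), "R" (3x3) and "t" (3): a world point X has camera coordinates R X + t. Camera axes: x right, y down, z forward; pixel columns grow to the right and rows downward; lengths in m; the calibration is good to about 2 mm. A picture is of the moment at which its call begins.
- r.job_done(): hands the job in; it is judged then, once.
Trained networks look in a picture, given as the dict that the camera call returned (one of the last four; its "shot" number tells which), for a name from the list of things; names that differ only in an ending like _2 or _b are one class to them, and where a whole thing is asked for, a point or a joint stands for the part that bears it (a point fixed in the world has none). Each returns a list of dicts, best first, with "conf" (0 to 1); they miss things now and then, are a little off and sometimes report something else, mostly with a low value. They report only what shows in the picture. A call takes as long as a camera call. They do not tell look-alikes from the thing itself.
- r.boxes_of(picture, label): "point" ([column, row] in pixels, amid what is visible of it).
The state is a dict: "clock": time; "joint_positions": joint angles; "qvel": joint speeds; "joint_efforts": joint torques, N m; "tool_pos": TCP position; "tcp_rot": TCP orientation; "contact_force": force on the tool from outside, world axes, zero at the start; "moment": the same for the moment, N m; "finger_gap": finger opening in m; "finger_force": force on a finger pad.
Only numpy, scipy, OpenCV 4.12 (cv2) and the standard library are available. Lean on these libraries where they do the work, as an engineer would, in place of code of your own. Each camera call takes 0.05 s, during which the arm holds its last target. There are 200 camera calls.

## Working session

There is one attempt and no reset: what is moved stays moved. The work goes in short steps, Python scripts to look and compute and a shell command to move; the robot and the scene stay as the last step left them, time stands still between calls to the robot, and variables do not carry over. Pictures are saved under pics/ and viewed, at most 10 in all, crops included, and the job is handed in when it is done.

```bash
mkdir -p pics
cat > h.py <<'E'
import numpy as np, cv2
from cell import r
def save(p,n,crop=None,s=1):
    im=p["color"][:,:,::-1]
    if crop: im=im[crop[1]:crop[3],crop[0]:crop[2]]
    cv2.imwrite("pics/"+n,cv2.resize(im,None,fx=s,fy=s,interpolation=cv2.INTER_CUBIC))
def world(p,uv,z=None):
    """pixel -> world by depth, or onto plane z"""
    n=cv2.undistortPoints(np.array([[uv]],float),p["mtx"],p["dist_coeffs"])[0,0]
    d=np.array([n[0],n[1],1.]); R=p["R"];t=p["t"]; c=-R.T@t; w=R.T@d
    if z is None:
        u,v=int(round(uv[0])),int(round(uv[1])); q=p["range_z"][v-1:v+2,u-1:u+2]; q=q[q>0]
        k=np.median(q) if len(q) else np.nan
    else: k=(z-c[2])/w[2]
    return c+k*w
def cloud(p):
    h,w=p["range_z"].shape; vv,uu=np.mgrid[:h,:w]
    n=cv2.undistortPoints(np.stack([uu,vv],-1).reshape(-1,1,2).astype(float),p["mtx"],p["dist_coeffs"]).reshape(h,w,2)
    z=p["range_z"][...,None]; X=np.concatenate([n*z,z],-1)
    return (X-p["t"])@p["R"]
E
python3 - <<'E'
from h import *
np.set_printoptions(precision=3,suppress=True)
for c in("top","side"):
    p=r.grab_frame(c); save(p,c+"1.png",s=1.4)
    for l in["chute","rack","treadle","gate","gel","soap","spray","marker_a","mouse","stapler"]:
        print(c,l,[(np.round(b["point"]),round(b["conf"],2),world(p,b["point"])) for b in r.boxes_of(p,l)][:3])
print(r.read_state())
E
```

```text
top chute [(array([282., 232.]), 0.81, array([ 0.549, -0.009,  0.039]))]
top rack [(array([253., 128.]), 0.93, array([0.799, 0.062, 0.037])), (array([326., 143.]), 0.69, array([ 0.766, -0.113,  0.036])), (array([366., 316.]), 0.64, array([ 0.364, -0.2  ,  0.04 ]))]
top treadle [(array([309., 247.]), 0.74, array([ 0.51 , -0.066,  0.09 ]))]
top gate [(array([311., 246.]), 0.94, array([ 0.511, -0.071,  0.088]))]
top gel [(array([378., 172.]), 0.82, array([ 0.677, -0.217,  0.115]))]
top soap [(array([192., 155.]), 0.57, array([0.708, 0.195, 0.108])), (array([315., 183.]), 0.28, array([ 0.675, -0.089,  0.008]))]
top spray [(array([171., 193.]), 0.77, array([0.62 , 0.236, 0.107]))]
top marker_a [(array([289., 292.]), 0.82, array([ 0.414, -0.029,  0.014])), (array([313., 182.]), 0.73, array([ 0.675, -0.084,  0.014]))]
top mouse [(array([386., 238.]), 0.79, array([ 0.541, -0.254,  0.03 ]))]
top stapler [(array([247., 164.]), 0.72, array([0.708, 0.075, 0.045]))]
side chute [(array([283., 228.]), 0.88, array([0.541, 0.037, 0.047]))]
side rack [(array([178., 187.]), 0.98, array([0.8  , 0.066, 0
[... 620 characters left out ...]
,  0.015])), (array([348., 248.]), 0.74, array([ 0.417, -0.016,  0.016]))]
side mouse [(array([354., 149.]), 0.87, array([ 0.54 , -0.27 ,  0.032]))]
side stapler [(array([208., 210.]), 0.73, array([0.699, 0.082, 0.039]))]
{'clock': 1.1, 'joint_positions': array([-1.054,  0.255,  0.108,  0.   , -1.424, -0.285]), 'qvel': array([-0.001, -0.001,  0.001, -0.   ,  0.001,  0.001]), 'joint_efforts': array([  0.   , -38.641,  23.808,   5.368,  -0.   ,   0.   ]), 'tool_pos': array([ 0.126, -0.535,  0.231]), 'tcp_rot': array([-0.116,  0.993, -0.   , -0.   ]), 'contact_force': array([-0.974,  0.831,  0.241]), 'moment': array([0.002, 0.06 , 0.036]), 'finger_force': 0.0, 'finger_gap': 0.08553735474313326}
```

View images.

View pics/top1.png

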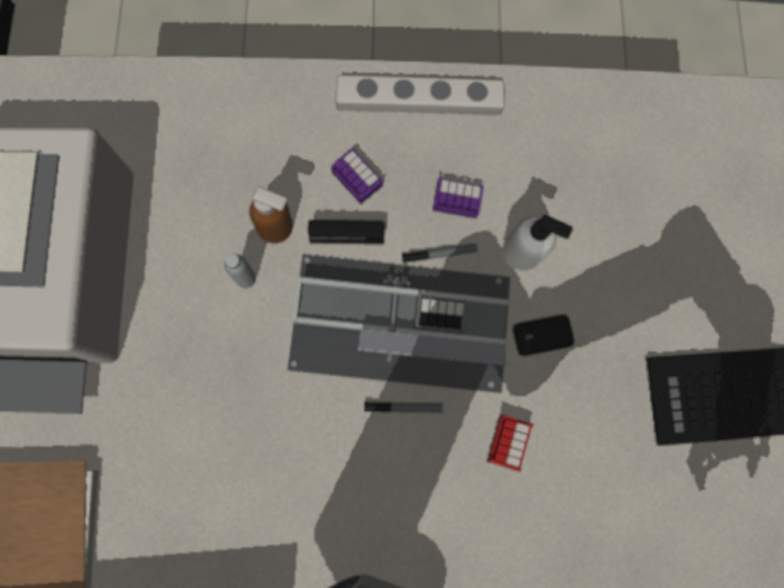

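View pics/side1.png

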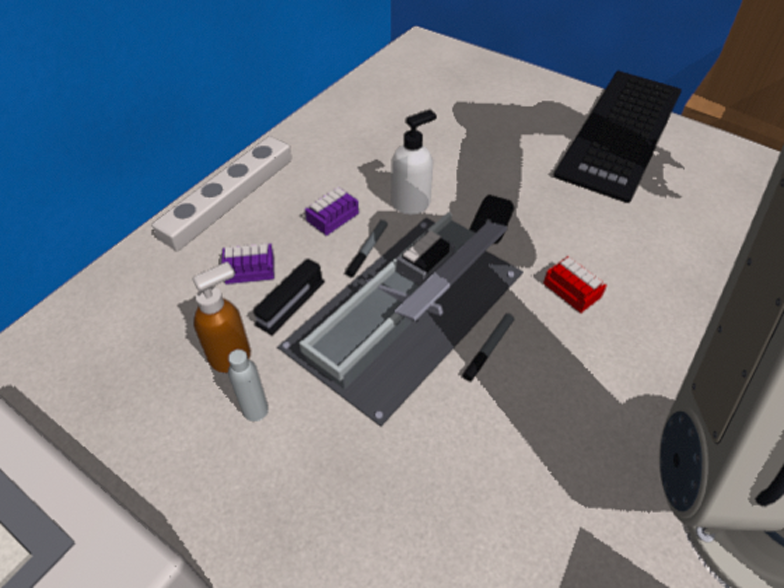

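Candidates for the rack (top camera, raw pixels):
- purple: (253,128) and (326,143)
- red: (366,316)
- grey/black: in the chute at about (315,224)

I choose the grey/black one, which is the only one on the deck. Next I'll fit the chute and rack poses and check with a crop.

```bash
cat > fit.py <<'E'
from h import *
from scipy.optimize import differential_evolution as DE
np.set_printoptions(precision=4,suppress=True)
def loc(P,q):
    c,s=np.cos(q[2]),np.sin(q[2]); d=P[:,:2]-q[:2]
    return d@np.array([[c,-s],[s,c]])
def fit(ps,w=None):
    P=np.concatenate([cloud(p)[p["range_z"]>0] for p in ps])
    P=P[(P[:,0]>.38)&(P[:,0]<.7)&(P[:,1]>-.26)&(P[:,1]<.22)&(P[:,2]<.15)&(P[:,2]>-.02)]
    def cost(q):
        L=loc(P,q); x,y=L.T; m=np.zeros(len(P)); iny=(y>-.185)&(y<.155)
        m[iny&(x>-.112)&(x<.088)]=.004
        m[iny&(abs(x)<.029)]=.04
        m[iny&(abs(x)>.029)&(abs(x)<.037)]=.054
        skip=(x<.0)&(x>-.1)&(y<.06)|(y<.01)&(x<.06)&(x>-.1)|(y>.15)&(abs(x)<.04)
        e=np.minimum(abs(P[:,2]-m),.02); e[skip]=.006
        return e.mean()
    s=DE(cost,[(.48,.6),(-.08,.06),(-.25,.25)],seed=1,popsize=12,tol=1e-6)
    return s.x,s.fun,P
E
python3 - <<'E'
from fit import *
T=r.grab_frame("top"); S=r.grab_frame("side")
for n,ps in(("top",[T]),("side",[S]),("both",[T,S])):
    q,f,P=fit(ps); print(n,q,f)
for n,p in (("top",T),("side",S)):
    C=cloud(p)[p["range_z"]>0]; L=loc(C,q); z=C[:,2]
    k=(abs(L[:,0])<.024)&(L[:,1]>-.18)&(L[:,1]<-.01)&(z>.06)&(z<.086)
    for h in(.062,.07,.076): 
        kk=k&(z>h); y=L[kk,1]; print(n,h,kk.sum(),np.percentile(y,[0,2,50,98,100]),np.median(z[kk]),np.percentile(L[kk,0],[2,98]))
    k=(L[:,0]<-.035)&(L[:,0]>-.08)&(z>.075)&(z<.1)&(abs(L[:,1]+.06)<.15); print("treadle",L[k].min(0),L[k].max(0),np.median(z[k]))
print(r.read_state()["clock"])
save(T,"crop.png",(270,190,370,270),6)
E
```

```text
top [ 0.5728 -0.0032 -0.0799] 0.00472834206055702
side [ 0.5759 -0.0033 -0.0717] 0.004687003305656765
both [ 0.5742 -0.0041 -0.0843] 0.004728209320550831
top 0.062 678 [-0.1178 -0.1161 -0.0779 -0.0389 -0.0378] 0.07761173881500627 [-0.0233  0.0189]
top 0.07 615 [-0.1178 -0.1158 -0.0779 -0.0393 -0.0378] 0.07793976272969041 [-0.0229  0.018 ]
top 0.076 444 [-0.1108 -0.1096 -0.0786 -0.0454 -0.0446] 0.07904499593736482 [-0.0226  0.0173]
treadle [-0.0795 -0.1815] [-0.0404  0.0476] 0.08818970897900143
side 0.062 680 [-0.1162 -0.1094 -0.0674 -0.0369 -0.0359] 0.07817128397179259 [-0.0219  0.0202]
side 0.07 585 [-0.1161 -0.1084 -0.0702 -0.0377 -0.0366] 0.07868251763944083 [-0.0218  0.0201]
side 0.076 447 [-0.109  -0.1073 -0.0744 -0.0442 -0.0432] 0.07934049022655204 [-0.0211  0.0194]
treadle [-0.0788 -0.1823] [-0.0398  0.0503] 0.08898609374448385
1.2
```

View pics/crop.png

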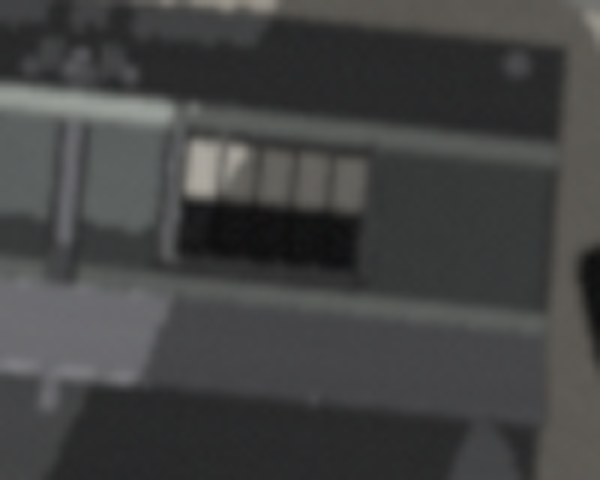

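The crop shows the grey rack of black cartridges on the deck before the gate. Its ends are near y = -118 and -38 in the chute, so the choice holds.

```bash
cat > go.py <<'E'
from h import *
from scipy.spatial.transform import Rotation as Ro
import sys
np.set_printoptions(precision=4,suppress=True)
Q=(.574,-.004,-.080)
def w2c(p): 
    c,s=np.cos(Q[2]),np.sin(Q[2]); d=np.array(p[:2])-Q[:2]; return np.array([d@[c,s],d@[-s,c],p[2]])
def c2w(x,y,z):
    c,s=np.cos(Q[2]),np.sin(Q[2]); return np.array([Q[0]+c*x-s*y,Q[1]+s*x+c*y,z])
def rel(x,y,z):
    st=r.read_state(); R=Ro.from_quat(st["tcp_rot"]); d=R.inv().apply(c2w(x,y,z)-st["tool_pos"])
    # goal: tool z down, tool y = -chute x
    c,s=np.cos(Q[2]),np.sin(Q[2]); ty=np.array([-c,-s,0]); tz=np.array([0,0,-1]); tx=np.cross(ty,tz)
    G=Ro.from_matrix(np.stack([tx,ty,tz],1)); v=(R.inv()*G).as_rotvec(degrees=True)
    print("now",w2c(st["tool_pos"]),"F",st["contact_force"],"gap",st["finger_gap"],"t",st["clock"]); print("rel mm",d*1000,"deg",v)
if len(sys.argv)>1: rel(*[float(a) for a in sys.argv[1:]])
E
python3 go.py -.037 -.142 .2
```

```text
now [-0.4037 -0.5654  0.2313] F [-0.2037 -0.4452 -0.0579] gap 0.08553480802019679 t 1.2
rel mm [-478.9436  290.4332   31.2642] deg [  0.0004  -0.0014 -72.1347]
```

```bash
python3 -m crank '-0.04 0.024 0 0 0 -6; -0.08 0.048 0 0 0 -12; -0.12 0.073 0 0 0 -18; -0.16 0.097 0 0 0 -24; -0.2 0.121 0 0 0 -30; -0.24 0.145 0 0 0 -36; -0.28 0.17 0 0 0 -42; -0.32 0.194 0 0 0 -48; -0.36 0.218 0 0 0 -54; -0.4 0.242 0.01 0 0 -60; -0.44 0.267 0.02 0 0 -66; -0.479 0.29 0.031 0 0 -72.1' 0.29 30; python3 go.py -.037 -.142 .13
```

```text
clock: 2.4
tool_pos: [0.5273, -0.1412, 0.2003]
tcp_rot: [-0.68, 0.733, -0.0, 0.0]
contact_force: [-0.2, -1.3, -0.0]
finger_gap: 0.055
finger_force: 0.0
now [-0.0356 -0.1405  0.2003] F [-0.1713 -1.3069 -0.0225] gap 0.05497016600667128 t 2.4
rel mm [ 1.4634  1.4542 70.3134] deg [-0.058  -0.0004  0.2427]
```

```bash
python3 -m crank '0.0015 0.0015 0.04 0 0 0.2; 0.0015 0.0015 0.08 0 0 0.2; 0.0015 0.0015 0.09 0 0 0.2;0.0015 0.0015 0.09 0 0 0.2'
python3 - <<'E'
from go import *
p=r.grab_frame("side"); save(p,"s2.png",(240,110,400,230),5); p=r.grab_frame("wrist"); save(p,"w2.png")
rel(-.037,-.142,.07)
E
```

```text
clock: 2.8
tool_pos: [0.5234, -0.1446, 0.1094]
tcp_rot: [-0.677, 0.736, 0.001, -0.001]
contact_force: [-0.2, 0.6, 0.3]
finger_gap: 0.0552
finger_force: 0.0
now [-0.037  -0.1444  0.1124] F [1.1221 0.1806 0.8053] gap 0.05530439649721345 t 2.9
rel mm [-2.4189  0.0937 42.3687] deg [-0.173  -0.0427 -0.2339]
```

View pics/s2.png

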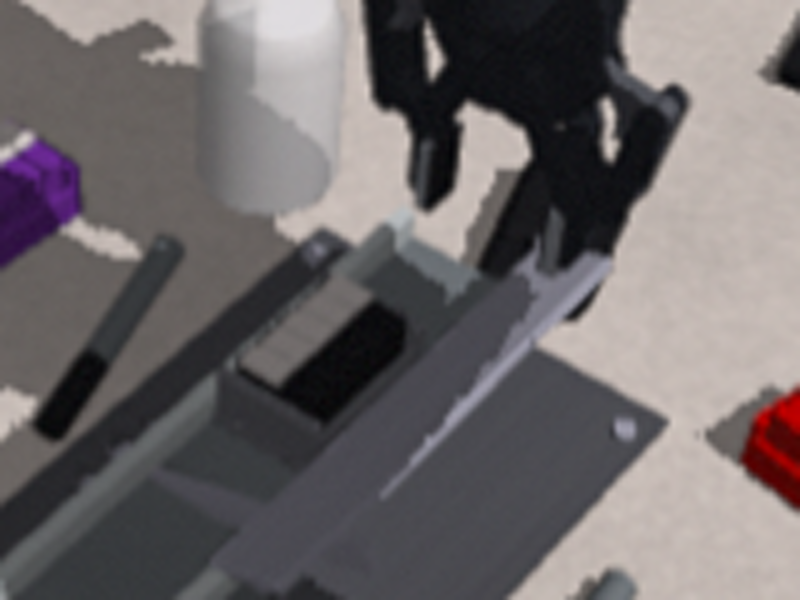

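View pics/w2.png

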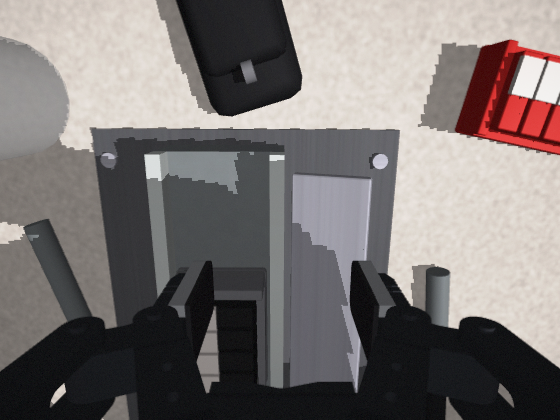

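Run:
```python
from go import *
for n in("side","wrist"):
    p=r.grab_frame(n); st=w2c(r.read_state()["tool_pos"])
    def pr(X): return cv2.projectPoints(np.array([X]),cv2.Rodrigues(p["R"])[0],p["t"],p["mtx"],p["dist_coeffs"])[0].ravel()
    for nm,X in dict(outer_tip_in=(-.0645,st[1],st[2]+.006),pusher_in=(-.0095,st[1],st[2]+.006),tr_out_end=(-.074,-.18,.094),tr_in_end=(-.040,-.18,.082),rack_rear_L=(-.026,-.118,.072),rack_rear_R=(.026,-.118,.072),wall=(-.029,-.185,.054),wallr=(.029,-.185,.054)).items():
        u=pr(c2w(*X)); print(n,nm,u,(u-[240,110])*5 if n=="side" else "")
    if n=="wrist":
        C=cloud(p); 
        for u in((205,275),(200,300),(365,275),(372,300),(190,290),(385,290)): print(u,w2c(C[u[1],u[0]]))
```

```text
side outer_tip_in [349.1012 159.3608] [545.5061 246.804 ]
side pusher_in [327.1984 147.8532] [435.992  189.2658]
side tr_out_end [360.4913 160.7559] [602.4566 253.7795]
side tr_in_end [346.4855 157.8285] [532.4277 239.1426]
side rack_rear_L [324.5583 173.8134] [422.7916 319.0668]
side rack_rear_R [305.1553 163.0414] [325.7764 265.2071]
side wall [342.0968 163.5316] [510.4838 267.6579]
side wallr [321.1155 152.3334] [405.5777 211.6669]
wrist outer_tip_in [353.7163 281.6337] 
wrist pusher_in [215.0561 281.873 ] 
wrist tr_out_end [369.4246 180.5043] 
wrist tr_in_end [290.4286 175.6598] 
wrist rack_rear_L [263.6527 286.8665] 
wrist rack_rear_R [166.6026 286.9657] 
wrist wall [268.8268 156.7659] 
wrist wallr [160.0693 157.2137] 
(205, 275) [-0.0084 -0.1529  0.1306]
(200, 300) [-0.0085 -0.1486  0.141 ]
(365, 275) [-0.0653 -0.1543  0.1339]
(372, 300) [-0.0639 -0.1542  0.1511]
(190, 290) [-0.0063 -0.1541  0.1444]
(385, 290) [-0.0696 -0.1539  0.1442]
```

```bash
python3 -m crank '0 -0.003 0.01 0 0 0; 0 -0.003 0.025 0 0 0; 0 -0.003 0.035 0 0 0; 0 -0.003 0.045 0 0 0; 0 -0.003 0.05 0 0 0; 0 -0.003 0.05 0 0 0; 0 -0.003 0.05 0 0 0'; python3 go.py -.034 -.142 .05
```

```text
clock: 3.7
tool_pos: [0.5274, -0.1447, 0.0606]
tcp_rot: [-0.677, 0.736, -0.0, -0.0]
contact_force: [-2.6, -0.5, 3.6]
finger_gap: 0.0549
finger_force: 1.7
now [-0.0352 -0.144   0.0606] F [-2.5909 -0.5484  3.641 ] gap 0.054916809728029994 t 3.7
rel mm [-2.0238 -1.174  10.6383] deg [-0.0109 -0.0155 -0.2263]
```

```bash
python3 -m crank '0 0 0.003 0 0 0; 0 0 0.006 0 0 0; 0 0 0.006 0 0 0;0 0 0.006 0 0 0'
python3 - <<'E'
from fit import *
from go import w2c,Q
p=r.grab_frame("side"); C=cloud(p)[p["range_z"]>0]; L=loc(C,Q); z=C[:,2]
for y in (-.08,-.03,0.,.03):
    k=(L[:,0]<-.055)&(L[:,0]>-.08)&(z>.035)&(z<.1)&(abs(L[:,1]-y)<.015); print(y,k.sum(),np.median(z[k]),np.polyfit(L[k,0],z[k],1)[0])
E
```

```text
clock: 4.1
tool_pos: [0.5274, -0.1446, 0.0543]
tcp_rot: [-0.677, 0.736, -0.0, -0.0]
contact_force: [-1.8, -0.6, 4.7]
finger_gap: 0.0551
finger_force: 1.8
-0.08 129 0.05916897874569299 -0.07268664620634285
-0.03 136 0.0588178967733607 -0.07657984285098125
0.0 141 0.059235751236887575 -0.07038372165952378
0.03 152 0.05925557367159727 -0.06737346069360292
```

```bash
python3 -m crank '0 0 0.004 0 0 0; -0.006 0 0.004 0 0 0; -0.012 0 0.004 0 0 0; -0.016 0 0.004 0 0 0; -0.020 0 0.004 0 0 0; -0.025 0 0.004 0 0 0; -0.030 0 0.004 0 0 0; -0.036 0 0.004 0 0 0; -0.042 0 0.004 0 0 0; -0.048 0 0.004 0 0 0; -0.052 0 0.004 0 0 0; -0.052 0 0.004 0 0 0'
cat > chk.py <<'E'
from fit import *
from go import w2c,Q
for n in("side","top"):
    p=r.grab_frame(n); C=cloud(p)[p["range_z"]>0]; L=loc(C,Q); z=C[:,2]
    k=(L[:,0]<-.055)&(L[:,0]>-.08)&(z>.035)&(z<.1)&(abs(L[:,1]-.03)<.015); print(n,"treadle",k.sum(),np.median(z[k]) if k.any() else 0)
    k=(abs(L[:,0]+.0)<.024)&(L[:,1]<.14)&(z>.064)&(z<.074)&(L[:,1]>-.13); print(" rack wall y",np.percentile(L[k,1],[1,10,50,90,99]) if k.any() else 0)
s=r.read_state(); print(w2c(s["tool_pos"]),s["contact_force"],s["clock"])
save(r.grab_frame("side"),"s%d.png"%(100*s["clock"]),(200,110,400,260),4)
E
python3 chk.py
```

```text
clock: 5.35
tool_pos: [0.5319, -0.0921, 0.0504]
tcp_rot: [-0.677, 0.736, -0.0, 0.0]
contact_force: [0.7, -1.7, 3.8]
finger_gap: 0.055
finger_force: 1.8
side treadle 155 0.05501968933463613
 rack wall y [-0.0991 -0.0796 -0.0075  0.0003  0.0012]
top treadle 0 0
 rack wall y 0
[-0.0349 -0.0912  0.0503] [ 0.6464 -1.2654  3.7598] 5.45
```

```bash
python3 -m crank '-0.004 0 0 0 0 0; -0.010 0 0 0 0 0; -0.016 0 0 0 0 0; -0.022 0 0 0 0 0; -0.028 0 0 0 0 0; -0.034 0 0 0 0 0; -0.040 0 0 0 0 0; -0.046 0 0 0 0 0; -0.052 0 0 0 0 0; -0.057 0 0 0 0 0; -0.060 0 0 0 0 0; -0.060 0 0 0 0 0'; python3 chk.py
```

```text
clock: 6.7
tool_pos: [0.5367, -0.0322, 0.0502]
tcp_rot: [-0.677, 0.736, 0.0, 0.0]
contact_force: [-1.3, -1.3, 3.9]
finger_gap: 0.0548
finger_force: 1.9
side treadle 155 0.055069752687112054
 rack wall y [-0.0366 -0.0199  0.0525  0.0602  0.0614]
top treadle 131 0.05384030517789623
 rack wall y 0
[-0.0349 -0.0312  0.0501] [-0.5031  0.1536  4.5674] 6.8
```

```bash
python3 -m crank '-0.004 0 0 0 0 0; -0.010 0 0 0 0 0; -0.016 0 0 0 0 0; -0.022 0 0 0 0 0; -0.028 0 0 0 0 0; -0.034 0 0 0 0 0; -0.040 0 0 0 0 0; -0.044 0 0 0 0 0; -0.047 0 0 0 0 0; -0.048 0 0 0 0 0; -0.048 0 0 0 0 0'; python3 chk.py; ls pics
```

```text
clock: 7.95
tool_pos: [0.5408, 0.0151, 0.0503]
tcp_rot: [-0.677, 0.736, 0.0, 0.0]
contact_force: [-0.4, -0.8, 4.1]
finger_gap: 0.055
finger_force: 1.8
side treadle 225 0.05622951277108935
 rack wall y [0.0084 0.0274 0.0982 0.1078 0.109 ]
top treadle 76 0.05344827029727754
 rack wall y 0
[-0.0346  0.0164  0.0504] [-1.6288 -1.5499  4.5917] 8.05
crop.png
s2.png
s545.png
s680.png
s805.png
side1.png
top1.png
w2.png
```

```bash
python3 -m crank '0.001 0 0.0 0 0 0; 0.001 0 -0.008 0 0 0; 0.001 0 -0.016 0 0 0; 0.001 0 -0.024 0 0 0; 0.001 0 -0.032 0 0 0; 0.001 0 -0.042 0 0 0; 0.001 0 -0.06 0 0 0; 0.001 0 -0.09 0 0 0; 0.001 0 -0.12 0 0 0; 0.001 0 -0.15 0 0 0;0.001 0 -0.15 0 0 0;0.001 0 -0.15 0 0 0'; python3 chk.py; ls -t pics|head -1
```

```text
clock: 9.3
tool_pos: [0.5402, 0.014, 0.2006]
tcp_rot: [-0.677, 0.736, 0.0, 0.0]
contact_force: [0.1, 0.1, -0.9]
finger_gap: 0.0553
finger_force: 0.0
side treadle 133 0.09116162385887587
 rack wall y [0.0278 0.0336 0.101  0.1078 0.1093]
top treadle 84 0.08974898639203938
 rack wall y [0.046  0.0493 0.0592 0.0683 0.0684]
[-0.0357  0.015   0.1991] [-0.2313 -0.5606 -1.3134] 9.4
s940.png
```

View pics/s940.png

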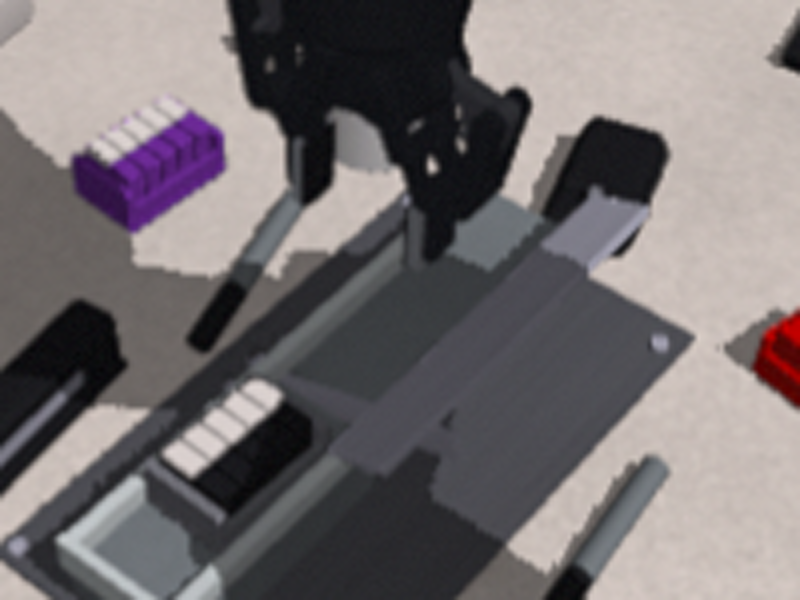

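The side view shows the rack flat in the closed end, at crop pixel (240,450). The gate and treadle are back up and the gripper is clear of everything.

```bash
python3 -c "
from cell import r
print(r.job_done())"
```

```text
the job is handed in; nothing more can be done
None
```

The rack is about 69 mm past the gate and flat on the deck, the gate is back up behind it, the arm is clear, and the job was handed in at about 9.4 s of the 38 s allowed (no verdict was returned).

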